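Set the depth stop on a module and lock it

ROBOT

A 7-joint arm with a two-finger parallel gripper is mounted at the origin on the work surface. World frame = base frame: x ahead of the robot, y to its left, z up, the work surface at z = 0. Lengths are in m, angles in rad, forces in N, time in s.
With the tool pointing down it reaches from about 0.4 to 0.85 m from the base axis. Payload 10.4 kg.
Tool frame: the origin (TCP) lies midway between the tips of the shut fingers; the grasp point (between the pads) lies 19 mm behind it; z points along the fingers, y is the line along which they close (so a half turn about z gives the same grasp; the last joint's range is limited). The gripper opens to 85 mm and grips with 20 to 120 N. Pads are 22 mm wide; open, the fingers measure 114 mm over their backs; the gripper's body (76 mm by 85 mm) begins 54 mm behind the grasp point. The pads swing forward as they close: fully open they stand 13 mm farther back than shut.
Start: joints at [1.218, 0.332, -0.065, 1.46, 0.022, 1.35, -0.088], TCP at [0.202, -0.591, 0.231] pointing down, gripper open.
Joint ranges: [-2.6, 2.6], [-0.5, 2.12], [-1.47, 1.34], [0.16, 2.42], [-1.27, 4.41], [0.06, 2.06], [-2.6, 2.6]. Speed limits (rad/s): [2.22, 2.22, 2.79, 2.79, 3.14, 3.14, 3.14].

INTERFACE

Orientations are given as a unit quaternion [x, y, z, w].
In Python, from workcell import get_obs, camera, camera_params, hand_in gives the robot as it stands.
- The arm moves only by the tool carry_out, never from a script. Its argument "commands" is a list that holds one entry, the list of rows, each a list of 6 numbers: the shift along the tool's x, y, z in units of 40 mm (1.0 is 40 mm), then the turn, a rotation vector about the tool's x, y, z in units of 6 degrees (1.0 is 6 degrees). In form: [[[x, y, z, ax, ay, az], ...]]. A call has 1 to 20 rows; each row shifts and turns the commanded pose from where the row before left it, along the tool's axes as they then stand; what a row does not reach is not made up. A row lasts 1/12 s, in which the tool goes at most 41.7 mm and 7.16 degrees, less where a joint would pass 70% of its speed; a pose out of reach is approached as far as the arm can. A call is refused whole if a number of a shift passes 1 or a number of a turn 1, either way. A call with a gripper value outside its range is refused whole. "hand" is the closure, from -1 (fully open) to 1 (shut), set as the call begins (left out, the last holds). The fingers move at their own pace and stop on an object; "force" is the grip in N (left out, the last holds). Time passes only in rows, so rows that do not move let the fingers close. It gives the time, the measured TCP pose, the force, the opening and the grip force at its end, in the units of the state.
- get_obs(): the state, without advancing time (a new reading comes with each control period).
- camera(name): name is "scene" or "top"; returns the picture (420x560x3 uint8, red, green, blue); there is no depth.
- camera_params(name): a dict with "mtx" (3x3 intrinsics, pixels), "R" (3x3) and "t" (3): a world point X has camera coordinates R X + t. Camera axes: x right, y down, z forward; pixel columns grow to the right and rows downward; lengths in m; the calibration is good to about 2 mm. A picture is of the moment at which its call begins. camera_params takes no time and is no camera call.
- hand_in(): hands the job in; it is judged then, once.
The state is a dict: "clock": time; "joint_pos": joint angles; "joint_velocities": joint speeds; "tau": joint torques, N m; "position": TCP position; "ee_rot": TCP orientation; "ft_force": force on the tool from outside, world axes, zero at the start; "torque": the same for the moment, N m; "grip_width": opening from 0.0 (shut) to 1.0 (fully open); "grasp_force": force on a finger pad.
Only numpy, scipy, OpenCV 4.12 (cv2) and the standard library are available. Lean on these libraries where they do the work, as an engineer would, in place of code of your own. Each camera call takes 0.05 s, during which the arm holds its last target. There are 200 camera calls.

TASK

Lower the depth stop of the blue stand until its black rubber foot rests on the metal heat sink of the module below, gently, without pressing hard on it or shifting the module. Then swing the red-handled clamp lever all the way round to lock the stop in that position, and leave everything else alone.

Things in the scene. Friction and masses are not known exactly. Their poses are not given: they have to be found in the camera images.
- stand: fixed bench stand: grey base plate 220 x 170 x 16 mm, steel column 32 mm thick at 100 mm along its +x, and a blue arm whose underside is 150 mm and top 180 mm above the bench. Origin: on the bench, on the stop rod's vertical axis; x towards the column, z up. It stands turned by up to 0.4 rad.
- stop_rod: the depth stop: upright steel rod 12 mm thick, sliding only vertically, springy black rubber foot 18 mm wide below (8 N per mm), round black knob above (32 mm wide, 24 mm high, red disc on top). Origin: centre of the foot's underside; knob 140 to 164 mm above it. Starts 115 to 145 mm above the bench, lowest 50 mm. Stays where left; with the clamp open 6.5 N slides it down, 9.5 N up.
- knob_top (a point): centre of the flat top of the stop rod's knob
- module: loose module on a round table (84 mm wide, 34 to 56 mm above the bench) under the rod: blue box 60 x 46 x 22 mm carrying a flat-topped aluminium heat sink 50 x 38 mm. Origin: centre of the box's underside. The heat sink's top is 30 to 38 mm above the origin, differing from unit to unit: find it by touch. Do not press on it with more than 20 N.
- clamp_lever (a joint): clamp lever angle, rad: starts open at 0 to 0.3; 1.42 is its end stop, locked. Swings level about a vertical pivot, anticlockwise from above as it grows, from the stand's front (-x) to its right side; at 1.35 it points along the stand's -y. Stays where left. Pushing the handle takes about 2 N, up to 4 N in the last 0.3 rad, where its cam bites on the rod.
- lever_post (a point): top centre of the lever's red upright handle (14 mm wide, 47 mm high), on the lever's end 85 mm from the pivot; its top is 238 mm above the bench. The steel lever bar below is 14 mm wide, its top 191 mm above the bench.
- lever_pivot (a point): on the lever's vertical pivot axis, 24 mm from the rod's axis, at 192 mm height
- screwdriver: screwdriver lying beside the stand, leave alone
- jar: small amber jar with black cap, 52 mm in diameter, 70 mm high, leave alone
- tray: yellow open tray 100 x 80 x 30 mm, leave alone
- pump: steel pump 60 mm in diameter, 60 mm high, leave alone
Things that resemble listed ones, but are neither listed nor needed, are in the scene too. What is shaped like the module but green is not meant.

How it is judged:
By the outcome, as a careful person would: the job done as asked, in the order asked, and still so for the second after the job is handed in, with the robot touching nothing.
It also fails if it takes over 61 s, if anything falls off the work surface, if the arm or the gripper's body presses on something with over 40 N, if the wrist force passes 120 N, or if a joint passes its speed limit or range.

## Working session

There is one attempt and no reset: what is moved stays moved. The work goes in short steps, Python scripts to look and compute and a tool call to move; the robot and the scene stay as the last step left them, time stands still between calls to the robot, and variables do not carry over. Pictures are saved under pics/ and viewed, at most 10 in all, crops included, and the job is handed in when it is done.

Besides the shell and the picture viewer there is one more tool, called after "Call:" as name(argument=value, ...) on one line, values as JSON. carry_out: Moves the arm, as the interface text tells. Its arguments: {"type":"object","properties":{"commands":{"type":"array"},"hand":{"type":"number"},"force":{"type":"number"}},"required":["commands"]}

```bash
mkdir -p pics
python3 - <<'E'
from workcell import *
import cv2
for n in("scene","top"):
    cv2.imwrite(f"pics/{n}0.png",camera(n)[:,:,::-1]); p=camera_params(n); print(n,p)
o=get_obs(); print({k:o[k] for k in("clock","position","ee_rot","ft_force","grip_width")})
E
```

```text
scene {'mtx': array([[464.45049367,   0.        , 282.32680319],
       [  0.        , 464.45049367, 215.32433345],
       [  0.        ,   0.        ,   1.        ]]), 'R': array([[ 0.8964373 ,  0.4431067 , -0.00752412],
       [ 0.34985019, -0.71799039, -0.60174301],
       [-0.27203861,  0.53679256, -0.79865433]]), 't': array([-0.47944297, -0.08140851,  1.37636292])}
top {'mtx': array([[435.04261346,   0.        , 275.31047498],
       [  0.        , 435.04261346, 206.61339216],
       [  0.        ,   0.        ,   1.        ]]), 'R': array([[ 0.00861084, -0.99981648,  0.01711316],
       [-0.99185396, -0.01071482, -0.12692877],
       [ 0.12708884, -0.01588079, -0.9917642 ]]), 't': array([-0.0441556 ,  0.55688312,  1.20970891])}
{'clock': 0.1, 'position': array([ 0.20231335, -0.59099867,  0.23060402]), 'ee_rot': array([ 9.86430084e-01,  1.64180679e-01, -1.25531560e-04, -6.15212310e-04]), 'ft_force': array([-1.02363327,  0.39103888,  0.70037698]), 'grip_width': 0.999127535224852}
```

View pics/scene0.png

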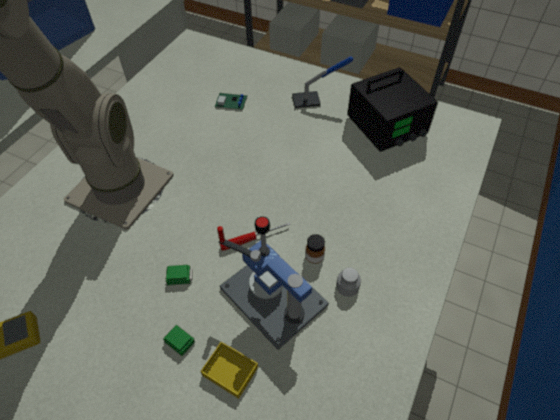

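View pics/top0.png

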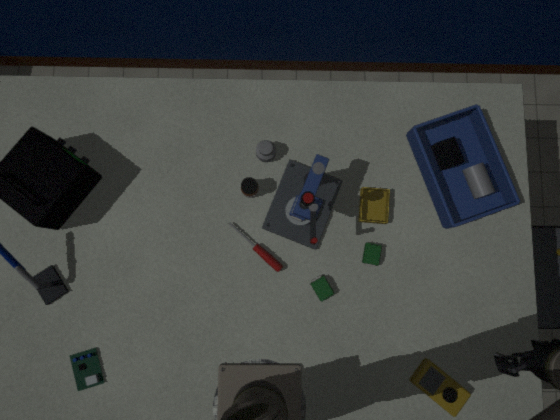

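The scene shows the stand with the knob near (262,223) and the red lever handle near (221,237). In the top view the knob is near (308,199), the handle near (313,240), and the column end near (318,165). The red screwdriver lies separately at (265,255). I'll confirm all of this in one enlarged crop.

Run:
```python
import cv2,numpy as np
a=cv2.imread("pics/scene0.png")[205:325,205:335]; b=cv2.imread("pics/top0.png")[145:255,255:345]
a=cv2.resize(a,None,fx=4,fy=4,interpolation=cv2.INTER_CUBIC)[:480,:440]
b=cv2.resize(b,None,fx=4,fy=4,interpolation=cv2.INTER_CUBIC)
im=np.zeros((480,800,3),np.uint8); im[:480,:440]=a; im[:440,440:800]=b
cv2.imwrite("pics/crop1.png",im)
```

```text
(no output)
```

View pics/crop1.png

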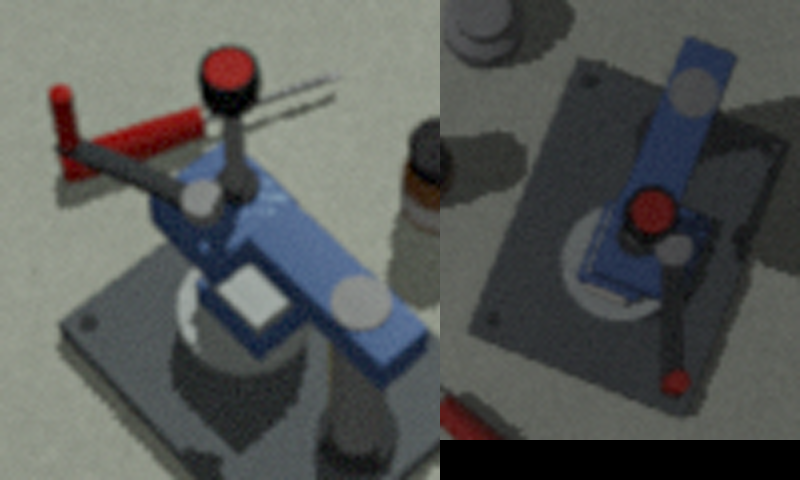

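```bash
cat > h.py <<'E'
import numpy as np
from workcell import *
from scipy.optimize import least_squares
C={n:camera_params(n) for n in("scene","top")}
def proj(n,X):
    c=C[n];p=c["mtx"]@(c["R"]@X+c["t"]);return p[:2]/p[2]
def tri(s,t):
    r=least_squares(lambda X:np.r_[proj("scene",X)-s,proj("top",X)-t],[.5,0,.2]);return r.x,np.abs(r.fun).max()
def back(n,px,z):
    return least_squares(lambda q:proj(n,np.r_[q,z])-px,[.5,-.1]).x
def sc(u,v): return np.array([(u+.5)/4-.5+205,(v+.5)/4-.5+205])
def tc(u,v): return np.array([(u-440+.5)/4-.5+255,(v+.5)/4-.5+145])
E
python3 - <<'E'
from h import *
np.set_printoptions(precision=4,suppress=True)
K=dict(knob=((229,69),(652,212)),post=((61,91),(677,381)),piv=((201,198),(676,248)),col=((361,301),(695,92)))
P={}
for k,(a,b) in K.items(): P[k],e=tri(sc(*a),tc(*b)); print(k,P[k],round(e,2))
d=P['col']-P['knob'];yaw=np.arctan2(d[1],d[0]);print("yaw",yaw,"len",np.hypot(*d[:2]))
l=P['post']-P['piv'];print("lever ang",(np.arctan2(l[1],l[0])-yaw+np.pi/2+1.35)%(2*np.pi),np.hypot(*l[:2]))
d=P['piv']-P['knob'];print("piv rel",np.hypot(*d[:2]),np.arctan2(d[1],d[0])-yaw)
# heat sink corners in scene at candidate heights, vs size 50x38
q=[sc(218,289),sc(252,264),sc(291,296),sc(258,330)]
for z in(.06,.07,.08,.09,.1):
    w=[back("scene",p,z) for p in q]; print(z,np.mean(w,0),[round(np.hypot(*(w[i]-w[i-1])),4) for i in range(4)])
print(get_obs()["joint_pos"])
E
```

```text
knob [ 0.5456 -0.1087  0.2899] 0.29
post [ 0.452  -0.1284  0.238 ] 0.36
piv [ 0.5368 -0.1325  0.196 ] 0.4
col [ 0.6388 -0.146   0.185 ] 0.34
yaw -0.380186547905911 len 0.1003251433815237
lever ang 0.11078047293830195 0.08494317234263134
piv rel 0.025332449952970855 -1.54413680142344
0.06 [ 0.5505 -0.1071] [np.float64(0.0373), np.float64(0.0266), np.float64(0.0327), np.float64(0.0301)]
0.07 [ 0.5533 -0.1119] [np.float64(0.0369), np.float64(0.0263), np.float64(0.0324), np.float64(0.0298)]
0.08 [ 0.5562 -0.1167] [np.float64(0.0365), np.float64(0.0261), np.float64(0.032), np.float64(0.0295)]
0.09 [ 0.5591 -0.1216] [np.float64(0.0361), np.float64(0.0258), np.float64(0.0317), np.float64(0.0292)]
0.1 [ 0.5619 -0.1264] [np.float64(0.0357), np.float64(0.0255), np.float64(0.0314), np.float64(0.0289)]
[ 1.2184  0.3328 -0.0647  1.4609  0.0216  1.3499 -0.0885]
```

Knob, post and pivot triangulate consistently: the spacings come out at 85, 25 and 100 mm, and the yaw at −0.38. The lever is at about 0.11 rad and the foot at about 126 mm. I'm moving above the knob with the fingers shut.

Call:
carry_out(commands=[[[0, 0, -0.8, 0, 0, 0], [0, 0, -0.8, 0, 0, 0], [0, 0, -0.8, 0, 0, 0], [0.7, -0.5, 0, 0, 0, 0], [0.7, -0.5, 0, 0, 0, 0], [0.7, -0.5, 0, 0, 0, 0], [0.7, -0.5, 0, 0, 0, 0], [0.7, -0.5, 0, 0, 0, 0], [0.7, -0.5, 0, 0, 0, 0], [0.7, -0.5, 0, 0, 0, 0], [0.7, -0.5, 0, 0, 0, 0], [0.7, -0.5, 0, 0, 0, 0], [0.7, -0.5, 0, 0, 0, 0], [0.7, -0.5, 0, 0, 0, 0], [0.7, -0.5, 0, 0, 0, 0], [0.7, -0.5, 0, 0, 0, 0], [0.7, -0.5, 0, 0, 0, 0], [0.7, -0.5, 0, 0, 0, 0], [0.7, -0.5, 0, 0, 0, 0], [0, 0, 0, 0, 0, 0]]], hand=1, force=40)

```text
clock: 1.77
position: [0.5253, -0.1362, 0.3268]
ee_rot: [0.986, 0.169, 0.0, -0.002]
ft_force: [-0.3, 0.7, 0.4]
grip_width: -0.001
grasp_force: 0.0
```

Run:
```python
from h import *
import cv2
np.set_printoptions(precision=4,suppress=True)
o=get_obs(); print(o["clock"],o["position"],o["ee_rot"],o["ft_force"],o["joint_pos"])
q=o["ee_rot"]
from scipy.spatial.transform import Rotation as R
print(R.from_quat(q).inv().apply(np.array([.5456,-.1087,.310])-o["position"])/.04)
a=cv2.imread("pics/scene0.png")[260:310,240:290]; b=cv2.imread("pics/top0.png")[185:235,280:330]
f=lambda x:cv2.resize(cv2.convertScaleAbs(x,alpha=1.0 if x is a else 2),None,fx=8,fy=8,interpolation=cv2.INTER_CUBIC)
cv2.imwrite("pics/crop2.png",np.hstack([f(a),f(b)]))
```

```text
1.7667 [ 0.5253 -0.1362  0.3268] [ 0.9857  0.1686  0.0005 -0.0015] [-0.3355  0.743   0.3999] [ 0.6193  0.1508 -0.5033  1.5001  0.0695  1.5093 -1.1154]
[ 0.7066 -0.4775  0.423 ]
```

View pics/crop2.png

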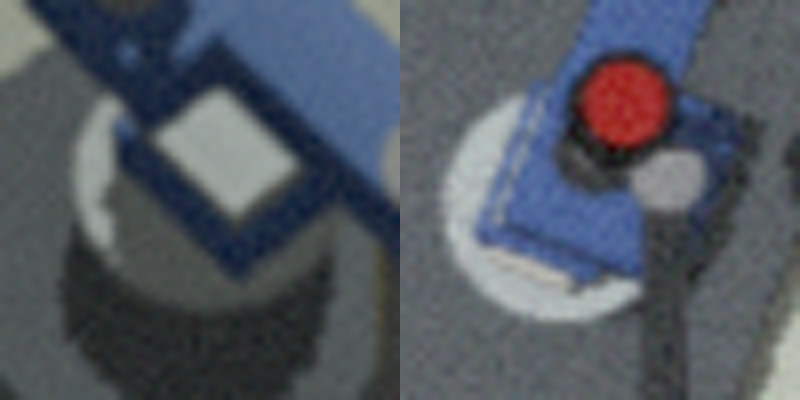

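The crop shows the table disc: its scene rim spans x 72 to 332 with its bottom at y≈312, and in the top view its left edge is at 443 and its bottom at 322. The box's front corner is at (238,280). I'll fit the disc for its height.

Run:
```python
from h import *
th=np.linspace(0,2*np.pi,721)
s=lambda u,o:(u+.5)/8-.5+o
def ext(n,p):
    X=np.c_[p[0]+.042*np.cos(th),p[1]+.042*np.sin(th),np.full(721,p[2])].T
    c=C[n];q=c["mtx"]@(c["R"]@X+c["t"][:,None]);return q[0]/q[2],q[1]/q[2]
def res(p):
    u,v=ext("scene",p);U,V=ext("top",p)
    return [u.min()-s(72,240),u.max()-s(332,240),v.max()-s(312,260),U.min()-s(43,280),V.max()-s(322,185)]
r=least_squares(res,[.55,-.11,.045],diff_step=1e-4);print(r.x,r.fun)
J=r.jac;print(np.sqrt(np.diag(np.linalg.inv(J.T@J)))*.4)
```

```text
[ 0.54377503 -0.11064946  0.03743586] [-0.20478606  1.55163754 -0.13812635  0.80598901  1.3485233 ]
[0.00071111 0.00091522 0.0026175 ]
```

Call:
carry_out(commands=[[[0.35, -0.24, 0, 0, 0, 0], [0.36, -0.24, 0, 0, 0, 0], [0, 0, 0.3, 0, 0, 0], [0, 0, 0.12, 0, 0, 0], [0, 0, 0, 0, 0, 0], [0, 0, 0, 0, 0, 0]]])

```text
clock: 2.27
position: [0.5426, -0.1172, 0.31]
ee_rot: [0.987, 0.163, -0.001, 0.0]
ft_force: [-0.4, -1.1, 0.0]
grip_width: -0.002
grasp_force: 0.0
```

Call:
carry_out(commands=[[[0.14, -0.18, 0, 0, 0, 0], [0, 0, 0.2, 0, 0, 0], [0, 0, 0.15, 0, 0, 0], [0, 0, 0.05, 0, 0, 0], [0, 0, 0.05, 0, 0, 0], [0, 0, 0.05, 0, 0, 0], [0, 0, 0.05, 0, 0, 0], [0, 0, 0.05, 0, 0, 0], [0, 0, 0.05, 0, 0, 0], [0, 0, 0.05, 0, 0, 0], [0, 0, 0.05, 0, 0, 0], [0, 0, 0, 0, 0, 0]]])

```text
clock: 3.27
position: [0.5462, -0.1077, 0.281]
ee_rot: [0.986, 0.164, 0.0, 0.0]
ft_force: [-1.5, -0.4, 3.1]
grip_width: 0.002
grasp_force: 1.4
```

Call:
carry_out(commands=[[[0, 0, 0.05, 0, 0, 0], [0, 0, 0.05, 0, 0, 0], [0, 0, 0.05, 0, 0, 0], [0, 0, 0.05, 0, 0, 0], [0, 0, 0.05, 0, 0, 0], [0, 0, 0.05, 0, 0, 0], [0, 0, 0.05, 0, 0, 0], [0, 0, 0.05, 0, 0, 0]]])

```text
clock: 3.93
position: [0.5463, -0.1077, 0.2653]
ee_rot: [0.986, 0.164, 0.0, 0.0]
ft_force: [-2.5, 0.6, 6.4]
grip_width: 0.001
grasp_force: 3.3
```

Run:
```python
from h import *
import cv2
s=camera("scene");cv2.imwrite("pics/s1.png",s[:,:,::-1])
c=cv2.resize(s[190:310,200:320,::-1],None,fx=5,fy=5,interpolation=cv2.INTER_CUBIC);cv2.imwrite("pics/s1c.png",c)
o=get_obs();print(o["position"],o["ft_force"])
```

```text
[ 0.54624982 -0.10770119  0.26486084] [-1.85287951 -1.23119638  5.44156247]
```

View pics/s1c.png

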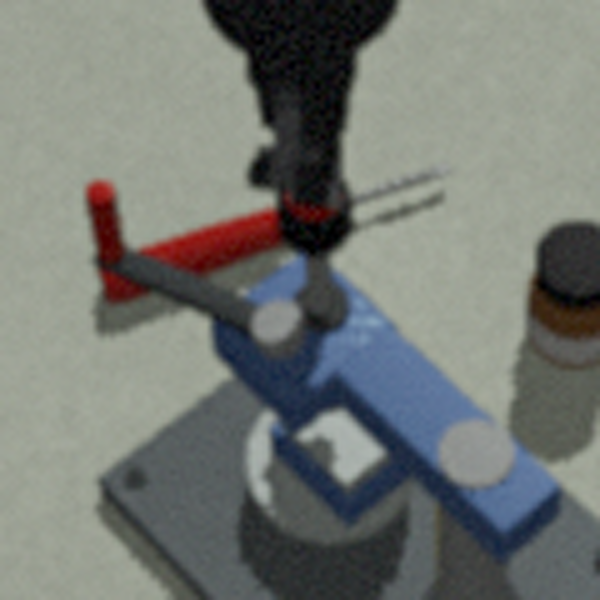

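The rod slides at about 6 N and the lever hasn't moved. I'll lower on in small steps, watching the force.

Call:
carry_out(commands=[[[0, 0, 0.04, 0, 0, 0], [0, 0, 0.04, 0, 0, 0], [0, 0, 0.04, 0, 0, 0], [0, 0, 0.02, 0, 0, 0]]])

```text
clock: 4.32
position: [0.5463, -0.1077, 0.2595]
ee_rot: [0.986, 0.164, 0.0, 0.0]
ft_force: [-3.2, -0.5, 6.2]
grip_width: -0.003
grasp_force: 3.2
```

Call:
carry_out(commands=[[[0, 0, 0.01, 0, 0, 0], [0, 0, 0.01, 0, 0, 0], [0, 0, 0.01, 0, 0, 0], [0, 0, 0.01, 0, 0, 0]]])

```text
clock: 4.65
position: [0.5463, -0.1077, 0.2581]
ee_rot: [0.986, 0.164, 0.0, 0.0]
ft_force: [-2.7, -0.5, 6.6]
grip_width: 0.004
grasp_force: 3.2
```

Call:
carry_out(commands=[[[0, 0, 0.01, 0, 0, 0], [0, 0, 0.01, 0, 0, 0], [0, 0, 0.01, 0, 0, 0], [0, 0, 0.01, 0, 0, 0]]])

```text
clock: 4.98
position: [0.5463, -0.1077, 0.2565]
ee_rot: [0.986, 0.164, 0.0, 0.0]
ft_force: [-3.1, -0.8, 6.5]
grip_width: -0.003
grasp_force: 3.2
```

Call:
carry_out(commands=[[[0, 0, 0.01, 0, 0, 0], [0, 0, 0.01, 0, 0, 0], [0, 0, 0.01, 0, 0, 0], [0, 0, 0.01, 0, 0, 0]]])

```text
clock: 5.32
position: [0.5463, -0.1077, 0.2549]
ee_rot: [0.986, 0.164, 0.0, 0.0]
ft_force: [-3.8, -0.4, 6.1]
grip_width: -0.002
grasp_force: 3.2
```

Call:
carry_out(commands=[[[0, 0, 0.01, 0, 0, 0], [0, 0, 0.01, 0, 0, 0], [0, 0, 0.01, 0, 0, 0], [0, 0, 0.01, 0, 0, 0]]])

```text
clock: 5.65
position: [0.5463, -0.1077, 0.2533]
ee_rot: [0.986, 0.164, 0.0, 0.0]
ft_force: [-3.1, -1.4, 5.9]
grip_width: 0.001
grasp_force: 3.2
```

Call:
carry_out(commands=[[[0, 0, 0.01, 0, 0, 0], [0, 0, 0.01, 0, 0, 0], [0, 0, 0.01, 0, 0, 0], [0, 0, 0.01, 0, 0, 0]]])

```text
clock: 5.98
position: [0.5463, -0.1077, 0.2517]
ee_rot: [0.986, 0.164, 0.0, 0.0]
ft_force: [-3.0, -0.3, 6.2]
grip_width: -0.003
grasp_force: 3.2
```

Call:
carry_out(commands=[[[0, 0, 0.01, 0, 0, 0], [0, 0, 0.01, 0, 0, 0], [0, 0, 0.01, 0, 0, 0], [0, 0, 0.01, 0, 0, 0]]])

```text
clock: 6.32
position: [0.5463, -0.1077, 0.2501]
ee_rot: [0.986, 0.164, 0.0, 0.0]
ft_force: [-3.3, 0.3, 6.6]
grip_width: 0.0
grasp_force: 3.2
```

Call:
carry_out(commands=[[[0, 0, 0.01, 0, 0, 0], [0, 0, 0.01, 0, 0, 0], [0, 0, 0.01, 0, 0, 0], [0, 0, 0.01, 0, 0, 0]]])

```text
clock: 6.65
position: [0.5463, -0.1077, 0.2485]
ee_rot: [0.986, 0.164, 0.0, 0.0]
ft_force: [-4.0, 0.1, 6.1]
grip_width: -0.005
grasp_force: 3.2
```

Call:
carry_out(commands=[[[0, 0, 0.01, 0, 0, 0], [0, 0, 0.01, 0, 0, 0], [0, 0, 0.01, 0, 0, 0], [0, 0, 0.01, 0, 0, 0]]])

```text
clock: 6.98
position: [0.5463, -0.1077, 0.2469]
ee_rot: [0.986, 0.164, 0.0, 0.0]
ft_force: [-2.7, -0.7, 7.5]
grip_width: -0.001
grasp_force: 3.2
```

Call:
carry_out(commands=[[[0, 0, 0.01, 0, 0, 0], [0, 0, 0.01, 0, 0, 0]]])

```text
clock: 7.15
position: [0.5463, -0.1077, 0.2461]
ee_rot: [0.986, 0.164, 0.0, 0.0]
ft_force: [-2.7, 1.1, 5.8]
grip_width: -0.0
grasp_force: 3.2
```

Call:
carry_out(commands=[[[0, 0, 0.01, 0, 0, 0], [0, 0, 0.01, 0, 0, 0], [0, 0, 0.01, 0, 0, 0], [0, 0, 0.01, 0, 0, 0]]])

```text
clock: 7.48
position: [0.5463, -0.1077, 0.2445]
ee_rot: [0.986, 0.164, 0.0, 0.0]
ft_force: [-3.3, 0.0, 6.5]
grip_width: -0.0
grasp_force: 3.6
```

Call:
carry_out(commands=[[[0, 0, 0.01, 0, 0, 0], [0, 0, 0.01, 0, 0, 0], [0, 0, 0.01, 0, 0, 0], [0, 0, 0.01, 0, 0, 0]]])

```text
clock: 7.82
position: [0.5464, -0.1077, 0.2436]
ee_rot: [0.986, 0.164, 0.0, 0.001]
ft_force: [-6.8, 0.2, 13.0]
grip_width: 0.0
grasp_force: 6.7
```

Contact: the force jumped from 6.5 to 13 N, so the foot bears about 6.5 N. I'll withdraw straight up and go beside the handle on its +y side.

Call:
carry_out(commands=[[[0, 0, -0.05, 0, 0, 0], [0, 0, -0.1, 0, 0, 0], [0, 0, -0.5, 0, 0, 0], [0, 0, -0.85, 0, 0, 0], [-0.54, -0.28, 0, 0, 0, 0], [-0.54, -0.28, 0, 0, 0, 0], [-0.54, -0.28, 0, 0, 0, 0], [-0.53, -0.29, 0, 0, 0, 0], [0, 0, 0, 0, 0, 0.9], [0, 0, 0, 0, 0, 0.9], [0, 0, 0, 0, 0, 0.9], [0, 0, 0, 0, 0, 0.9], [0, 0, 0, 0, 0, 0], [0, 0, 0, 0, 0, 0], [0, 0, 0, 0, 0, 0]]])

```text
clock: 9.07
position: [0.4503, -0.0926, 0.3021]
ee_rot: [1.0, -0.022, 0.0, 0.0]
ft_force: [0.8, 0.3, 0.1]
grip_width: 0.0
grasp_force: 0.0
```

```bash
cat > t.py <<'E'
from h import *
from scipy.spatial.transform import Rotation as R
np.set_printoptions(precision=4,suppress=True)
import sys
o=get_obs();r=R.from_quat(o["ee_rot"]);g=np.array(eval(sys.argv[1]))
print(o["clock"],o["position"],o["ft_force"],o["joint_pos"],"ydir",r.apply([0,1,0]))
print("units",r.inv().apply(g-o["position"])/.04)
E
python3 t.py "[.4503,-.093,.206]"
python3 - <<'E'
from h import *
import cv2
s=camera("scene")[200:300,200:300,::-1];t=camera("top")[165:265,265:365,::-1]
f=lambda x:cv2.resize(x,None,fx=4,fy=4,interpolation=cv2.INTER_CUBIC)
cv2.imwrite("pics/c3.png",np.hstack([f(s),cv2.convertScaleAbs(f(t),alpha=1.6)]))
E
```

```text
9.0667 [ 0.4503 -0.0926  0.3021] [0.8066 0.3309 0.0751] [ 0.6496 -0.0434 -0.5222  1.7346 -0.0218  1.4446 -1.4842] ydir [-0.044 -0.999  0.   ]
units [0.0004 0.0111 2.403 ]
```

View pics/c3.png

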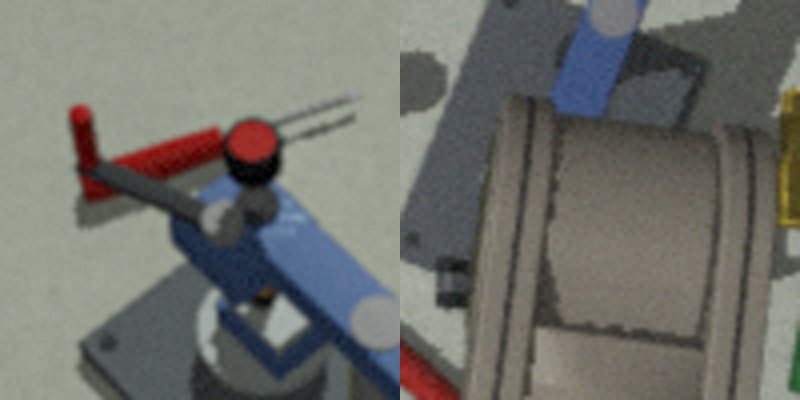

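The knob stayed down, the lever is untouched, and the handle is clear. I'll descend beside it and close the gap.

Call:
carry_out(commands=[[[0, 0, 0.8, 0, 0, 0], [0, 0, 0.8, 0, 0, 0], [0, 0, 0.6, 0, 0, 0], [0, 0, 0.2, 0, 0, 0], [0, 0, 0, 0, 0, 0], [0, 0.1, 0, 0, 0, 0], [0, 0.1, 0, 0, 0, 0], [0, 0.05, 0, 0, 0, 0], [0, 0, 0, 0, 0, 0], [0, 0, 0, 0, 0, 0]]])

```text
clock: 10.0
position: [0.4502, -0.1029, 0.2069]
ee_rot: [1.0, -0.024, 0.001, 0.0]
ft_force: [-0.1, -0.3, 0.9]
grip_width: 0.002
grasp_force: 0.0
```

Call:
carry_out(commands=[[[0, 0.08, 0, 0, 0, 0], [-0.026, 0.115, 0, 0, 0, -0.5], [-0.026, 0.115, 0, 0, 0, -0.5], [-0.026, 0.115, 0, 0, 0, -0.5], [-0.026, 0.115, 0, 0, 0, -0.5], [-0.026, 0.115, 0, 0, 0, -0.5], [-0.026, 0.115, 0, 0, 0, -0.5], [-0.026, 0.115, 0, 0, 0, -0.5], [-0.026, 0.115, 0, 0, 0, -0.5]]])

```text
clock: 10.75
position: [0.4466, -0.1429, 0.2063]
ee_rot: [0.982, 0.186, 0.0, -0.0]
ft_force: [0.5, 1.2, 0.6]
grip_width: -0.001
grasp_force: 1.0
```

Call:
carry_out(commands=[[[-0.026, 0.115, 0, 0, 0, -0.5], [-0.026, 0.115, 0, 0, 0, -0.5], [-0.026, 0.115, 0, 0, 0, -0.5], [-0.026, 0.115, 0, 0, 0, -0.5], [-0.026, 0.115, 0, 0, 0, -0.5], [-0.026, 0.115, 0, 0, 0, -0.5], [-0.026, 0.115, 0, 0, 0, -0.5], [-0.026, 0.115, 0, 0, 0, -0.5], [-0.026, 0.115, 0, 0, 0, -0.5], [-0.026, 0.115, 0, 0, 0, -0.5]]])

```text
clock: 11.58
position: [0.464, -0.1863, 0.2063]
ee_rot: [0.901, 0.434, -0.0, -0.0]
ft_force: [-2.1, 1.6, 2.0]
grip_width: -0.0
grasp_force: 1.1
```

Run:
```python
from h import *
import cv2
o=get_obs();print(o["position"],o["ft_force"],o["joint_pos"])
s=camera("scene")[200:300,180:300,::-1]
f=lambda x:cv2.resize(x,None,fx=4,fy=4,interpolation=cv2.INTER_CUBIC)
cv2.imwrite("pics/c4.png",f(s))
```

```text
[ 0.46396525 -0.18634599  0.20633755] [-2.09587963  1.58821895  1.9595805 ] [ 0.73736679  0.10384248 -0.47189952  1.79790617  0.04950674  1.25167858
 -0.42051292]
```

View pics/c4.png

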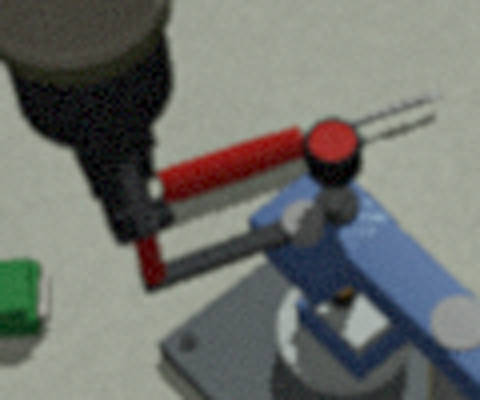

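The lever is at about 1.04 rad and being pushed well. I'll continue slower to the end stop.

Call:
carry_out(commands=[[[-0.026, 0.115, 0, 0, 0, -0.5], [-0.026, 0.115, 0, 0, 0, -0.5], [-0.026, 0.115, 0, 0, 0, -0.5], [-0.026, 0.115, 0, 0, 0, -0.5], [-0.013, 0.058, 0, 0, 0, -0.25], [-0.013, 0.058, 0, 0, 0, -0.25]]])

```text
clock: 12.13
position: [0.4802, -0.2033, 0.2061]
ee_rot: [0.837, 0.547, -0.0, -0.0]
ft_force: [-2.4, 0.5, 0.9]
grip_width: -0.0
grasp_force: 1.0
```

Call:
carry_out(commands=[[[-0.013, 0.058, 0, 0, 0, -0.25], [-0.013, 0.058, 0, 0, 0, -0.25], [-0.013, 0.058, 0, 0, 0, -0.25]]])

```text
clock: 12.38
position: [0.4859, -0.2075, 0.2061]
ee_rot: [0.815, 0.579, -0.0, -0.0]
ft_force: [-2.7, 0.1, 0.4]
grip_width: 0.003
grasp_force: 1.0
```

Call:
carry_out(commands=[[[-0.013, 0.058, 0, 0, 0, -0.25], [-0.013, 0.058, 0, 0, 0, -0.25]]])

```text
clock: 12.55
position: [0.4901, -0.2099, 0.2061]
ee_rot: [0.8, 0.6, -0.0, -0.0]
ft_force: [-1.6, -0.8, 1.3]
grip_width: 0.003
grasp_force: 1.1
```

Call:
carry_out(commands=[[[-0.013, 0.058, 0, 0, 0, -0.25], [-0.013, 0.058, 0, 0, 0, -0.25]]])

```text
clock: 12.72
position: [0.4915, -0.2114, 0.2057]
ee_rot: [0.783, 0.621, -0.003, -0.003]
ft_force: [-29.6, 7.1, 16.1]
grip_width: 0.002
grasp_force: 15.5
```

That's a hard stop at about 30 N, so I'm backing off at once, then up and clear.

Call:
carry_out(commands=[[[0, -0.1, 0, 0, 0, 0], [0, -0.3, 0, 0, 0, 0], [0, -0.4, 0, 0, 0, 0], [0, 0, -0.5, 0, 0, 0], [0, 0, -0.9, 0, 0, 0], [0, -0.6, -0.7, 0, 0, 0], [0, -0.9, 0, 0, 0, 0], [0, -0.9, 0, 0, 0, 0], [0, -0.9, 0, 0, 0, 0], [0, 0, 0, 0, 0, 0], [0, 0, 0, 0, 0, 0]]])

```text
clock: 13.63
position: [0.3342, -0.1744, 0.2909]
ee_rot: [0.784, 0.621, -0.0, 0.002]
ft_force: [1.0, 0.2, 0.9]
grip_width: -0.001
grasp_force: 0.0
```

Run:
```python
from h import *
import cv2
o=get_obs();print(o["clock"],o["position"],o["ft_force"])
s=camera("scene");t=camera("top")
a=cv2.resize(s[205:325,205:315,::-1],None,fx=4,fy=4,interpolation=cv2.INTER_CUBIC)
b=cv2.resize(t[145:265,255:345,::-1],None,fx=4,fy=4,interpolation=cv2.INTER_CUBIC)
cv2.imwrite("pics/c5.png",np.hstack([a,cv2.convertScaleAbs(b,alpha=1.5)]))
```

```text
13.6333 [ 0.33418069 -0.17437721  0.29086189] [1.01986078 0.22716023 0.90850027]
```

View pics/c5.png

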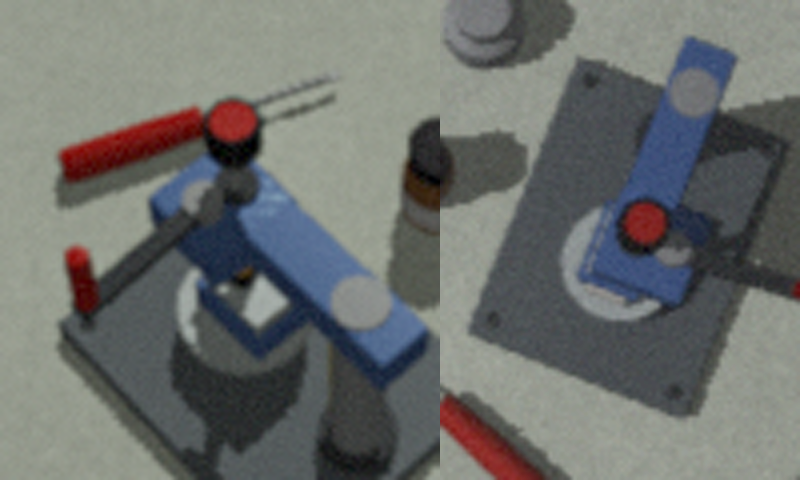

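The scene shows the handle swung to (78,254), the knob down at (232,121), and the module corner still at about (262,357), unmoved. I'll check the angle and knob height.

Run:
```python
from h import *
p=back("scene",sc(78,254),.238); l=p-np.array([.5368,-.1325]); print(p,np.hypot(*l),np.arctan2(l[1],l[0])+.380+np.pi/2+1.35)
print(tri(sc(232,121),tc(645,223)))
```

```text
[ 0.51096153 -0.21170669] 0.08331461903498986 1.4146688690233868
(array([ 0.54553458, -0.10893163,  0.24393322]), np.float64(0.39824564603060253))
```

The lever is at 1.41 rad, which is its end stop. The knob top is at 0.244 m, matching the contact height, so I'm handing in.

```bash
python3 -c "
from workcell import *
print(hand_in())"
```

```text
the job is handed in; nothing more can be done
None
```

I lowered the depth stop until its foot rested on the heat sink at about 6.5 N, swung the clamp lever to its end stop (about 1.41 rad by camera), and handed in at about 14 s; the module did not appear to move, and the lever push peaked at about 34 N wrist force at the stop.

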